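# Tip the heavy stub tub, gauge the copper stub and bin it

### The job

The heavy blue tub of the tipping station holds one copper stub: grip the steel tab at the tub's back and rock the tub over its front base edge, without lifting it off its plinth, until the stub rolls out into the orange-railed tray, then rock it back to stand upright where it stood and let go. Pick the stub up and try it lengthwise in the slot gauge: if it drops down into the slot, lay it in the green bin; if it only sits on top of the jaws (let it bear on them for a moment), lay it in the red bin. Leave the other stub on its wooden stand and do not disturb the other things on the bench.

Things in the scene. Friction and masses are not known exactly. Their poses are not given: they have to be found in the camera images.
- tub: Heavy blue scuttle-shaped tub, 2.4 kg, loose on the plinth. Origin: centre of its underside, 85 mm above the bench; z up, +y the pouring direction (to the tray). Base 147 (x) x 110 mm, inner floor 14 mm up, back wall 110 mm high at y -55. The stub rolls out when it is rocked 60 to 68 degrees; near 60 degrees it balances and beyond that falls on forwards unless held.
- tub_lip (a point): Middle of the pouring lip, at tub y +122, z 94 mm. The front wall leans out 40 degrees from vertical, from 14 mm above the front base edge to this lip. At 68 degrees of rocking it still clears the tray.
- tub_handle (a point): Grip point of the rigid steel tab on the tub's back, at tub y -71.4, z 141.3 mm; axes as the tub's. The tab is a flat plate 8 mm thick, 70 mm wide (along x), leaning backwards (to tub -y) 25 degrees from vertical; it rises 65 mm from the back wall's rim, this point 40 mm up it. Gripped flat and firmly, it makes the tool tilt with the tub.
- tub_toe (a point): Middle of the tub's front base edge (tub x 0, y +55, z 0), the line along x about which it rocks; about 8 mm inside the plinth's front edge.
- station: Tipping station, fixed: grey plinth 190 (x) x 140 x 85 mm high with rubber top, origin on the bench under the middle of its front edge; +y points from the plinth to the catch tray. Tray from y 20 to 265 mm: side walls 50 mm high at x +-80, back wall 90 mm high at y +261, floor 4 mm.
- tray_valley (a point): Lowest point of the tray's rails, 34 mm above the bench; axes as the station's. Two orange rails 18 mm wide, centred at x +-41 from here, fall to this valley (8 degrees on the tub's side, 14 on the far side); between them a 64 mm free gap for fingers, down to the tray floor. The poured stub settles here along x, up to 20 mm off centre.
- stub_a_center (a point): Centre of a copper stub, a closed cylinder 110 mm long, 28 mm in diameter, 0.25 kg, its own x along its length; it rolls. At the start one stub lies in the tub (along the tub's x), the other on the wooden stand at the bench's right side, behind the tub, 99 mm up; which is where changes.
- stub_b_center (a point): Centre of the other copper stub: same, but 35 mm in diameter.
- gauge_mouth (a point): Slot gauge fixed to the bench: two aluminium U forks 14 mm thick, at x +-43 from here, 72 mm free between them for fingers. This is mid-slot at the jaw tops, 70 mm above the bench, z up; the slot runs along x, 31 mm wide, 40 mm deep, jaws 22 mm wide. A 28 mm stub goes down till its axis is 26 mm below here; a 35 mm one stops 8 mm above.
- bin_pass: Green open bin fixed to the bench, 125 (x) x 165 (y) x 45 mm high, walls and floor 4 mm. Origin: centre of its underside.
- bin_reject: Red open bin fixed to the bench, same size, origin likewise.
- elbow1: Bystander, loose, not to be disturbed: copper elbow fitting 33 mm thick, about 75 mm across. Origin: underside of its middle.
- elbow2: Bystander, loose, not to be disturbed: second copper elbow. Origin: underside of its middle.
- jar: Bystander, loose, not to be disturbed: small jar 55 mm high. Origin: underside of its middle.
- wrench: Bystander, loose, not to be disturbed: wrench 190 mm long with red handle. Origin: underside of its middle.
- driver: Bystander, loose, not to be disturbed: screwdriver 190 mm long. Origin: underside of its middle.
- valve: Bystander, loose, not to be disturbed: brass valve with green wheel, 75 mm high. Origin: underside of its middle.
- paste: Bystander, loose, not to be disturbed: can 44 mm across, 100 mm high. Origin: underside of its middle.
There are look-alikes about, which are no part of the job. What is shaped like the part that bears stub_a_center but purple is not meant. What is shaped like the bin_reject but purple is not meant.

How it is judged (in metres and radians):
On the way, in this order (a step that is already met when the one before it is completed fails the run):
1. the tub is rocked forwards over its front base edge by more than 40 degrees, its stub still in it or rolling out (angle between tub's own z axis and vertical above 0.7 rad), for 0.1 s.
2. the tub's stub lies in the tray's valley, and the tub stands upright on the plinth again, let go (((x of stub_a_center in the frame of tray_valley between -0.03 and 0.03 m and y of stub_a_center in the frame of tray_valley between -0.05 and 0.05 m and z of stub_a_center in the frame of tray_valley between 0 and 0.035 m and distance of stub_b_center from where it was at the start of the episode below 0.03 m) or (x of stub_b_center in the frame of tray_valley between -0.03 and 0.03 m and y of stub_b_center in the frame of tray_valley between -0.05 and 0.05 m and z of stub_b_center in the frame of tray_valley between 0 and 0.035 m and distance of stub_a_center from where it was at the start of the episode below 0.03 m)) and angle between tub's own z axis and vertical below 0.06 rad and height (world z) of tub_toe between 0.078 and 0.095 m and contact force between the fingers and tub below 0.3 N), for 0.2 s.
3. the stub is tried in the gauge: held or lying along the slot, the 28 mm one at least 12 mm down (axis below the jaw tops), the 35 mm one bearing on the jaws with 1 N or more (((x of stub_a_center in the frame of gauge_mouth between -0.03 and 0.03 m and y of stub_a_center in the frame of gauge_mouth between -0.012 and 0.012 m and angle between the x axis of stub_a_center and the x axis of gauge_mouth, either way round below 0.17 rad and z of stub_a_center in the frame of gauge_mouth below -0.012 m and distance of stub_b_center from where it was at the start of the episode below 0.03 m) or (x of stub_b_center in the frame of gauge_mouth between -0.03 and 0.03 m and y of stub_b_center in the frame of gauge_mouth between -0.012 and 0.012 m and angle between the x axis of stub_b_center and the x axis of gauge_mouth, either way round below 0.17 rad and z of stub_b_center in the frame of gauge_mouth below 0.014 m and contact force between stub_b and gauge above 1 N and distance of stub_a_center from where it was at the start of the episode below 0.03 m))), for 0.1 s.
At the end, for the whole second after the job is handed in: The stub that was in the tub lies flat, released and at rest in its bin (28 mm in the green, 35 mm in the red); the other stub is still on its stand (within 30 mm); the tub stands upright (within 3.4 degrees) on the plinth, its front base edge within 40 mm of where it was (((x of stub_a_center in the frame of bin_pass between -0.055 and 0.055 m and y of stub_a_center in the frame of bin_pass between -0.06 and 0.06 m and z of stub_a_center in the frame of bin_pass between 0 and 0.04 m and angle between stub_a_center's own x axis and vertical between 1.3 and 1.85 rad and linear speed of stub_a below 0.03 m/s and distance of stub_b_center from where it was at the start of the episode below 0.03 m) or (x of stub_b_center in the frame of bin_reject between -0.055 and 0.055 m and y of stub_b_center in the frame of bin_reject between -0.06 and 0.06 m and z of stub_b_center in the frame of bin_reject between 0 and 0.04 m and angle between stub_b_center's own x axis and vertical between 1.3 and 1.85 rad and linear speed of stub_b below 0.03 m/s and distance of stub_a_center from where it was at the start of the episode below 0.03 m)) and angle between tub's own z axis and vertical below 0.06 rad and height (world z) of tub_toe between 0.078 and 0.095 m and contact force between the fingers and tub below 0.3 N and distance of tub_toe from where it was at the start of the episode below 0.04 m and linear speed of tub below 0.02 m/s); the robot touches nothing.
It fails at once if the tub is lifted (front base edge more than 20 mm above the plinth) or falls off it (height (world z) of tub_toe above 0.105 m or height (world z) of tub_toe below 0.06 m).
It fails at once if the other stub, on the stand, is taken or knocked (both stubs displaced by more than 60 mm) (distance of each of stub_a_center, stub_b_center from where it was at the start of the episode above 0.06 m).
It fails at once if a bystander on the bench is pushed more than 40 mm (distance of any of elbow1, elbow2, jar, wrench, driver, valve, paste from where it was at the start of the episode above 0.04 m).
It also fails if it takes over 61 s, if anything falls off the work surface, if the arm or the gripper's body presses on something with over 40 N, if the wrist force passes 120 N, or if a joint passes its speed limit or range.

### The arm

A 6-joint arm with a two-finger parallel gripper is mounted at the origin on the work surface. World frame = base frame: x ahead of the robot, y to its left, z up, the work surface at z = 0. Lengths are in mm, angles in rad, forces in N, time in s.
With the tool pointing down it reaches from about 275 to 750 mm from the base axis. Payload 10.2 kg.
Tool frame: the origin (TCP) lies midway between the tips of the shut fingers; the grasp point (between the pads) lies 19 mm behind it (ctrl.grasp_offset is the distance from the TCP to the grasp point, in mm); z points along the fingers, y is the line along which they close (so a half turn about z gives the same grasp; the last joint's range is limited). The gripper opens to 85 mm and grips with 20 to 120 N. Pads are 22 mm wide; open, the fingers measure 114 mm over their backs; the gripper's body (76 mm by 85 mm) begins 54 mm behind the grasp point. The pads swing forward as they close: fully open they stand 13 mm farther back than shut.
Start: joints at [1.003, 0.313, 1.498, -0, 1.331, -0.223], TCP at [177.467, 494.102, 231.294] pointing down, gripper open.
Joint ranges: [-2.94, 2.94], [-0.97, 2.17], [0.19, 2.56], [-1.23, 4.37], [0.02, 3.11], [-2.88, 2.88]. Speed limits (rad/s): [2.39, 2.39, 3.01, 3.14, 3.14, 3.14].

### API

Orientations are given as a unit quaternion [w, x, y, z].
In Python, from rig import ctrl, viewer, models gives the robot as it stands. The module is installed in compiled form; this text tells all that it offers.
- The arm moves only by the shell command python3 -m pendant 'ROWS' [OPENING] [FORCE]. ROWS is text: rows parted by semicolons, each of 4 numbers parted by spaces: the shift along the tool's x, y, z in m, then the turn about the tool's z in rad. In form: x y z yaw; .... A call has 1 to 10 rows; each row shifts and turns the commanded pose from where the row before left it, along the tool's axes as they then stand; what a row does not reach is not made up. A row lasts 1/8 s, in which the tool goes at most 62.5 mm and 10.7 degrees, less where a joint would pass 70% of its speed; a pose out of reach is approached as far as the arm can. A call is refused whole if a number of a shift passes 0.0625 or a number of a turn 0.188, either way. A call with a gripper value outside its range is refused whole. OPENING is the opening, from 0 (shut) to 1 (fully open), set as the call begins (- or left out, the last holds). The fingers move at their own pace and stop on an object; FORCE is the grip in N (left out, the last holds). Time passes only in rows, so rows that do not move let the fingers close. It gives the time, the measured TCP pose, the force, the opening and the grip force at its end, in the units of the state.
- ctrl.sense(): the state, without advancing time (a new reading comes with each control period).
- viewer.capture(name): name is "scene" or "top"; returns a dict with "color" (420x560x3 uint8, red, green, blue), "vertical_fov" (degrees; the focal length in pixels is half the picture's height over the tangent of half this angle, whatever the lens; pixels are square), "cx", "cy" (the principal point, pixels), "pose" (4x4, takes a point from camera to world coordinates). Camera axes: x right, y down, z forward; pixel columns grow to the right and rows downward; lengths in mm; the calibration is good to about 2 mm. A picture is of the moment at which its call begins. There is no depth.
- ctrl.finish_job(): hands the job in; it is judged then, once.
Trained networks look in the newest picture that a camera, given by its name, has taken for a name from the list of things; names that differ only in an ending like _2 or _b are one class to them, and where a whole thing is asked for, a point or a joint stands for the part that bears it (a point fixed in the world has none). Each returns a list of dicts, best first, with "p" (0 to 1); they miss things now and then, are a little off and sometimes report something else, mostly with a low value. They report only what shows in the picture. A call takes as long as a camera call. They do not tell look-alikes from the thing itself.
- models.boxes_of(camera, query): "at" ([x, y, z] in mm, in world coordinates, good to about 4 mm: the middle of the surface that is visible of it).
The state is a dict: "time_s": time; "joints": joint angles; "dq": joint speeds; "tau": joint torques, N m; "eef_pos": TCP position; "ee_rot": TCP orientation; "force": force on the tool from outside, world axes, zero at the start; "wrist_torque": the same for the moment, N m; "grip_width": opening from 0.0 (shut) to 1.0 (fully open); "grip_force": force on a finger pad.
Only numpy, scipy, OpenCV 4.12 (cv2) and the standard library are available. Lean on these libraries where they do the work, as an engineer would, in place of code of your own. Each camera call takes 0.05 s, during which the arm holds its last target. There are 200 camera calls.

## Working session

There is one attempt and no reset: what is moved stays moved. The work goes in short steps, Python scripts to look and compute and a shell command to move; the robot and the scene stay as the last step left them, time stands still between calls to the robot, and variables do not carry over. Pictures are saved under pics/ and viewed, at most 10 in all, crops included, and the job is handed in when it is done.

```bash
mkdir -p pics; cat > look.py <<'E'
from rig import ctrl, viewer, models
import cv2, numpy as np
def snap(cam,name):
    c=viewer.capture(cam); cv2.imwrite(f"pics/{name}.png",cv2.cvtColor(c["color"],cv2.COLOR_RGB2BGR)); return c
def cal(c):
    h,w=c["color"].shape[:2]; f=h/2/np.tan(np.radians(c["vertical_fov"])/2); return f,c["cx"],c["cy"],np.array(c["pose"])
def ray(c,u,v,z):
    f,cx,cy,P=cal(c); d=P[:3,:3]@np.array([(u-cx)/f,(v-cy)/f,1]); o=P[:3,3]; return o+d*(z-o[2])/d[2]
def proj(c,p):
    f,cx,cy,P=cal(c); q=P[:3,:3].T@(np.array(p)-P[:3,3]); return np.round([f*q[0]/q[2]+cx,f*q[1]/q[2]+cy],1)
E
python3 - <<'E'
from look import *
np.set_printoptions(precision=1,suppress=True)
for cam in("top","scene"):
    c=snap(cam,cam+"0"); print(cam,cal(c)[0],c["cx"],c["cy"],c["pose"][:3,3] if hasattr(c["pose"],'shape') else c["pose"])
    for n in "tub tub_lip tub_handle tub_toe station tray_valley stub_a_center gauge_mouth bin_pass bin_reject".split():
        for r in models.boxes_of(cam,n)[:3]: print(n,np.round(r["at"]),round(r["p"],2),proj(c,r["at"]))
s=ctrl.sense();print(s, ctrl.grasp_offset)
E
```

```text
top 529.9657053904264 282.79177081085834 203.47674127002006 [ 352.7   57.7 1798. ]
tub [ 536. -259.  133.] 0.92 [370.6 198.8]
tub_handle [ 535. -263.  134.] 0.66 [372. 199.]
tub_toe [ 537. -260.  134.] 0.97 [370.9 198.5]
station [508. -77.   4.] 0.6 [310.3 210.9]
station [272. 242.  24.] 0.6 [214.4 280.7]
station [768. -40.  25.] 0.48 [299.9 134.1]
tray_valley [508. -81.   5.] 0.97 [311.3 210.7]
tray_valley [451. 383.   2.] 0.51 [174.1 227. ]
stub_a_center [ 535. -275.  124.] 0.52 [375.  199.4]
gauge_mouth [504. 205.   6.] 0.88 [227.  211.5]
bin_pass [450. 385.   4.] 0.61 [173.5 227.1]
bin_reject [512. 607.   5.] 0.81 [107.8 208.4]
scene 485.35771264528915 283.41579911697147 206.4602310639671 [1251.7   51.6 1428. ]
tub [ 527. -264.  156.] 0.72 [182.6 197.1]
tub_lip [ 524. -256.  156.] 0.9 [185.3 196.3]
tub_lip [ 546. -505.  132.] 0.38 [104.3 204.6]
tub_handle [ 526. -259.  151.] 0.68 [184.7 197.7]
tub_toe [ 524. -263.  153.] 0.75 [183.3 196.7]
station [546. -94.  30.] 0.59 [241.2 223. ]
tray_valley [551. -91.  30.] 0.79 [242.  224.5]
tray_valley [278. 242.  23.] 0.24 [342.3 157.9]
stub_a_center [ 763. -353.   26.] 0.84 [151.  285.6]
stub_a_center [ 521. -280.  123.] 0.5 [179.4 200.6]
gauge_mouth [498. 214.  14.] 0.73 [335.9 214.4]
gauge_mouth [ 545. -500.  131.] 0.66 [106.1 204.4]
bin_pass [442. 380.   5.] 0.71 [384.5 202.3]
bin_reject [596. 373.   2.] 0.72 [385.7 244.1]
bin_reject [504. 609.   3.] 0.66 [455.1 220.5]
{'time_s': 1.1, 'joints': array([ 1. ,  0.3,  1.5,  0. ,  1.3, -0.2]), 'dq': array([ 0.,  0.,  0., -0., -0.,  0.]), 'tau': array([ -0. , -41.2, -26. ,  -0. ,   0. ,  -0. ]), 'eef_pos': array([177.5, 494.1, 231.3]), 'ee_rot': array([-0. ,  0.2,  1. , -0. ]), 'force': array([ 0.7, -0.7, -0. ]), 'wrist_torque': array([-0., -0.,  0.]), 'grip_force': 0.0, 'grip_width': 1.000286863801075} 18.700000000000003
```

View pics/top0.png

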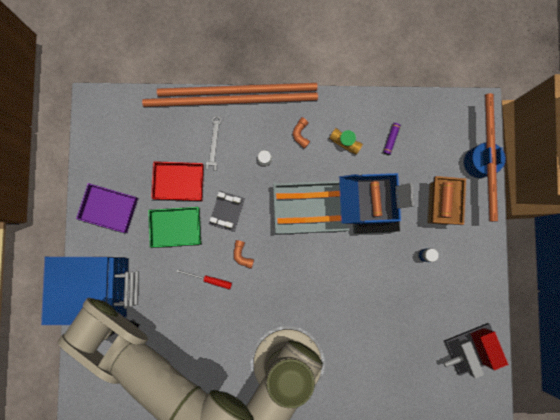

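View pics/scene0.png

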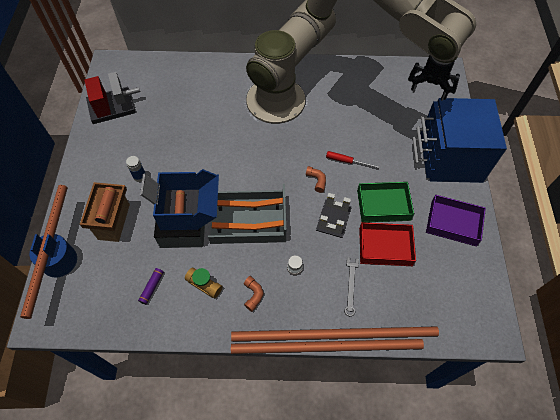

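The top view shows the tub at (370,198) pouring to image left (+y), its tab at about (404,194), the tray on the left at (275-345, 185-232), the gauge at (227,211), the green bin at (175,228), the red bin at (178,182), and the stand at (448,200). Next I'll enlarge the parts that need precision.

```bash
python3 - <<'E'
from look import *
c=snap("top","top1"); im=cv2.imread("pics/top1.png")
def crop(u0,v0,u1,v1,s):
    o=cv2.resize(im[v0:v1,u0:u1],None,fx=s,fy=s,interpolation=cv2.INTER_CUBIC)
    for u in range(u0,u1):
        if u%10==0: cv2.line(o,(int((u-u0)*s),0),(int((u-u0)*s),12 if u%50==0 else 5),(255,255,255),1); 
        if u%50==0: cv2.putText(o,str(u),(int((u-u0)*s)+2,12),0,.4,(255,255,255),1)
    for v in range(v0,v1):
        if v%10==0: cv2.line(o,(0,int((v-v0)*s)),(6,int((v-v0)*s)),(255,255,255),1); cv2.putText(o,str(v),(8,int((v-v0)*s)+4),0,.33,(255,255,255),1)
    return o
a=crop(268,170,418,242,5.3); b=crop(145,155,255,251,2.0)
cv2.imwrite("pics/c1.png",a[:, :795]); 
d=crop(142,185,257,255,6.5)
cv2.imwrite("pics/c2.png",d)
E
```

```text
(no output)
```

View pics/c1.png

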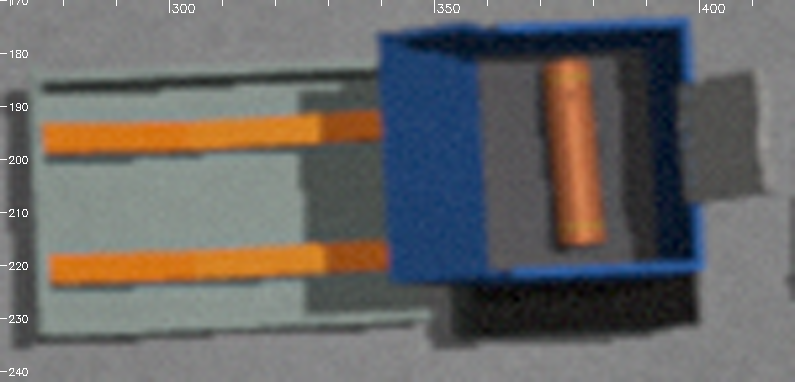

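View pics/c2.png

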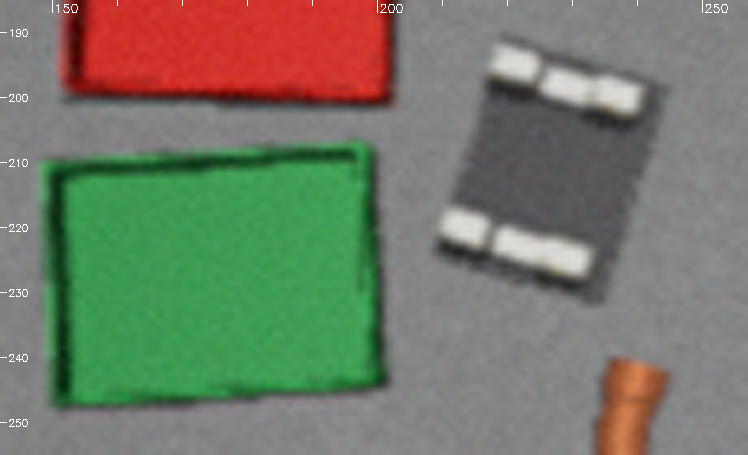

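The crops give me the corners: tab top edge at (410.5,183.2)-(412.9,206.2), tub back rim at (398.2,173.2)-(400.1,220.9), lip at (339.7,176.6)-(342,223.4), and gauge fork centres at (229.4,197.0) and (221.4,222.2). The pendant can't tilt the tool. I'll therefore grip the tab across its 70 mm width, so the tub can pivot between the pads while the tool stays vertical. Next I'll fit the poses.

```bash
cat > fit.py <<'E'
from look import *
from scipy.optimize import least_squares
from scipy.spatial.transform import Rotation as R
def fit(c,pts,px,z0,g):
    f,cx,cy,P=cal(c); pts=np.array(pts,float)
    def W(q):
        s,co=np.sin(q[2]),np.cos(q[2]); return np.c_[q[0]+co*pts[:,0]-s*pts[:,1],q[1]+s*pts[:,0]+co*pts[:,1],z0+pts[:,2]]
    def r(q):
        k=(W(q)-P[:3,3])@P[:3,:3]; return np.r_[f*k[:,0]/k[:,2]+cx-np.array(px)[:,0],f*k[:,1]/k[:,2]+cy-np.array(px)[:,1]]
    o=least_squares(r,g); return o.x,np.round(o.fun,1)
E
python3 - <<'E'
from fit import *
np.set_printoptions(precision=3,suppress=True)
c=viewer.capture("top")
# sides: image up=+x
q,e=fit(c,[[73.5,-55,110],[-73.5,-55,110],[73.5,122,94],[-73.5,122,94],[35,-86,168],[-35,-86,168]],
 [[398.2,173.2],[400.1,220.9],[339.7,176.6],[342,223.4],[410.5,183.2],[412.9,206.2]],85,[536,-260,0]); print("tub",q,e)
T=lambda q,x,y:q[:2]+np.array([[np.cos(q[2]),-np.sin(q[2])],[np.sin(q[2]),np.cos(q[2])]])@[x,y]
print("handle",T(q,0,-71.4),"toe",T(q,0,55),"lip",T(q,0,122))
qs,e=fit(c,[[82,265,90],[-82,265,90]],[[274.2,183.6],[275.5,233.2]],0,[536,-200,0]); print("station",qs,e)
qg,e=fit(c,[[43,0,0],[-43,0,0]],[[229.4,197.0],[221.4,222.2]],70,[500,210,-.3]); print("gauge",qg,e)
qb,e=fit(c,[[62.5,82.5,0],[62.5,-82.5,0],[-62.5,-82.5,0],[-62.5,82.5,0]],[[148.9,209.3],[198.9,207],[201.2,244.5],[150.5,247.3]],45,[450,380,0]); print("green",qb,e)
s=ctrl.sense(); r=s["ee_rot"]; print(R.from_quat([r[1],r[2],r[3],r[0]]).as_matrix(), s["time_s"])
c=snap("scene","s1"); h=np.r_[T(q,0,-71.4),226.3]; l=np.r_[T(q,0,122),179]; print("scene px of handle, lip, gauge", proj(c,h),proj(c,l),proj(c,[*qg[:2],70]))
E
```

```text
tub [ 532.447 -277.414    0.043] [-1.4 -0.4 -0.9 -0.8  2.1  1.3  0.2  0.2 -0.4  0.2 -0.4  0.2]
handle [ 535.507 -348.748] toe [ 530.09  -222.464] lip [ 527.219 -155.526]
station [ 516.215 -220.638    0.031] [-0.   0.  -0.4  0.4]
gauge [504.646 205.49   -0.292] [-0.   0.   0.1 -0.1]
green [448.409 372.833   0.063] [ 0.2  0.3 -0.4 -0.1  0.2 -0.3 -0.   0.1]
[[-0.941  0.338  0.   ]
 [ 0.338  0.941 -0.   ]
 [-0.    -0.    -1.   ]] 1.2
scene px of handle, lip, gauge [148.6 186.8] [217.6 194.2] [335.1 208. ]
```

```bash
python3 -m pendant '0 0 -0.014 0.169;0 0 -0.014 0.169;0 0 -0.014 0.169;0 0 -0.014 0.169;0 0 -0.014 0.169;0 0 -0.014 0.169;0 0 -0.014 0.169' 1 60
python3 -m pendant '-0.03 0.04 0 0;-0.043 0.04 0 0;-0.043 0.04 0 0;-0.043 0.04 0 0;-0.043 0.04 0 0;-0.043 0.04 0 0;-0.043 0.04 0 0;-0.043 0.04 0 0;-0.043 0 0 0;-0.043 0 0 0'
python3 -m pendant '-0.043 0 0 0;-0.043 0 0 0;-0.043 0 0 0;-0.043 0 0 0;-0.043 0 0 0;-0.043 0 0 0;-0.043 0 0 0;-0.043 0 0 0;-0.043 0 0 0;-0.03 0 0 0'
```

```text
time_s: 2.12
eef_pos: [177.5, 494.1, 329.8]
ee_rot: [-0.0, 0.694, 0.72, 0.0]
force: [-0.8, -0.9, 0.1]
grip_width: 0.997
grip_force: 0.0
time_s: 3.38
eef_pos: [515.3, 89.7, 329.0]
ee_rot: [-0.0, 0.692, 0.722, -0.0]
force: [0.0, 0.2, 0.6]
grip_width: 0.997
grip_force: 0.0
time_s: 4.62
eef_pos: [532.8, -327.2, 328.9]
ee_rot: [-0.0, 0.692, 0.722, -0.0]
force: [0.0, -0.6, -0.2]
grip_width: 1.001
grip_force: 0.0
```

```bash
python3 -m pendant '-0.01 0.002 0.02 0;-0.01 0.001 0.02 0;0 0 0.018 0;0 0 0 0;0 0 0 0'
python3 - <<'E'
from look import *
s=ctrl.sense();print(s["eef_pos"])
c=snap("scene","s2");im=cv2.imread("pics/s2.png")[150:230,110:230];cv2.imwrite("pics/s2c.png",cv2.resize(im,None,fx=6,fy=6,interpolation=cv2.INTER_CUBIC))
# predicted tab top corners
import numpy as np
q=[532.4,-277.4,.043]
for x in(-35,35): print(proj(c,[q[0]+x-.043*-84,q[1]+.043*x-84,253]))
E
```

```text
time_s: 5.25
eef_pos: [537.1, -345.3, 272.3]
ee_rot: [0.001, 0.692, 0.722, 0.0]
force: [0.5, -0.1, 0.2]
grip_width: 0.999
grip_force: 0.0
[ 537.10140821 -345.28344765  272.31772922]
[143.4 171.6]
[140.3 192.6]
```

View pics/s2c.png

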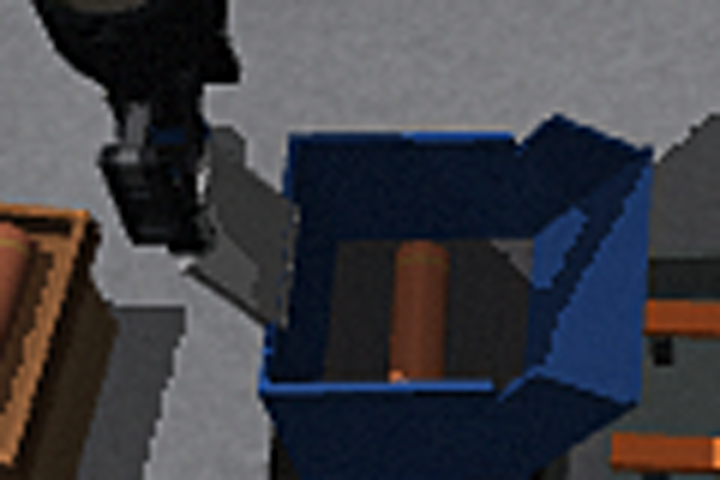

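```bash
python3 - <<'E'
from fit import *
np.set_printoptions(precision=3,suppress=True)
c=viewer.capture("scene")
q,e=fit(c,[[73.5,-55,110],[-73.5,-55,110],[73.5,122,94],[-73.5,122,94],[35,-83,168]],
 [[153.7,214.7],[158.2,172.2],[216.2,217],[218.7,175],[140.8,194.2]],85,[536,-260,0]); print("tub",q,e)
print("handle",q[:2]+np.array([-np.sin(q[2]),np.cos(q[2])])*-71.4)
E
```

```text
tub [ 536.194 -277.766    0.044] [-0.   0.8 -0.  -0.3 -0.4  0.8  0.1  0.1 -0.6 -0.4]
handle [ 539.347 -349.096]
```

```bash
python3 -m pendant '-0.003 0.001 0.008 0;0 0 0.008 0;0 0 0.01 0;0 0 0.005 0;0 0 0 0'; python3 -m pendant '0 0 0.01 0;0 0 0.01 0;0 0 0.01 0;0 0 0 0'
```

```text
time_s: 5.98
eef_pos: [537.9, -348.1, 239.9]
ee_rot: [-0.0, 0.692, 0.722, -0.0]
force: [-0.2, 0.9, -0.9]
grip_width: 0.998
grip_force: 0.0
time_s: 6.48
eef_pos: [537.7, -347.9, 209.2]
ee_rot: [-0.001, 0.692, 0.722, 0.0]
force: [-0.0, -0.7, 0.3]
grip_width: 0.999
grip_force: 0.0
```

```bash
python3 -m pendant '0 0 0 0;0 0 0 0;0 0 0 0;0 0 0 0' 0 50
```

```text
time_s: 6.98
eef_pos: [537.7, -348.4, 211.0]
ee_rot: [0.0, 0.692, 0.722, -0.0]
force: [-5.6, 0.6, 5.1]
grip_width: 0.809
grip_force: 59.4
```

```bash
python3 -m pendant '0.0063 0 -0.0054 0;0.0065 0 -0.0051 0;0.0068 0 -0.0048 0;0.0069 0 -0.0045 0;0 0 0 0'
```

```text
time_s: 7.6
eef_pos: [536.6, -321.7, 229.0]
ee_rot: [-0.001, 0.692, 0.722, -0.0]
force: [0.3, -2.8, -11.0]
grip_width: 0.809
grip_force: 60.4
```

```bash
python3 -m pendant '0.0071 0 -0.0042 0;0.0073 0 -0.0039 0;0.0075 0 -0.0035 0;0.0076 0 -0.0033 0;0.0078 0 -0.0029 0;0.0078 0 -0.0026 0;0.008 0 -0.0022 0;0.008 0 -0.0019 0;0 0 0 0'
python3 -m pendant '0.0082 0 -0.0015 0;0.0082 0 -0.0012 0;0.0082 0 -0.0008 0;0.0082 0 -0.0004 0;0 0 0 0'
python3 - <<'E'
from look import *
c=snap("scene","s3");im=cv2.imread("pics/s3.png")[130:250,110:310];cv2.imwrite("pics/s3c.png",cv2.resize(im,None,fx=4,fy=4,interpolation=cv2.INTER_CUBIC))
E
```

```text
time_s: 8.72
eef_pos: [534.2, -258.9, 253.9]
ee_rot: [-0.002, 0.691, 0.722, 0.001]
force: [-0.8, 2.4, -26.1]
grip_width: 0.802
grip_force: 63.8
time_s: 9.35
eef_pos: [532.6, -226.0, 257.7]
ee_rot: [-0.002, 0.691, 0.722, 0.001]
force: [-0.0, 2.9, -25.9]
grip_width: 0.811
grip_force: 63.9
```

View pics/s3c.png

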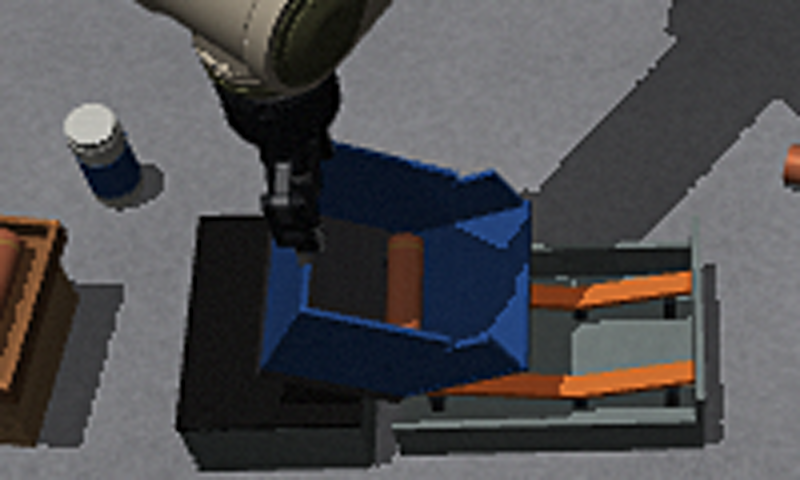

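```bash
cat > tilt.py <<'E'
from fit import *
def tub(c,pts,px,grip=None,g=(536,-222,90,.6)):
    f,cx,cy,P=cal(c); pts=np.array(pts,float)-[0,55,0]; px=np.array(px,float)
    def W(q,p):
        s,co=np.sin(q[3]),np.cos(q[3]); v=np.c_[p[:,0],p[:,1]*co+p[:,2]*s,-p[:,1]*s+p[:,2]*co]
        a=.044; return np.c_[q[0]+np.cos(a)*v[:,0]-np.sin(a)*v[:,1],q[1]+np.sin(a)*v[:,0]+np.cos(a)*v[:,1],q[2]+v[:,2]]
    def r(q):
        k=(W(q,pts)-P[:3,3])@P[:3,:3]; e=np.r_[f*k[:,0]/k[:,2]+cx-px[:,0],f*k[:,1]/k[:,2]+cy-px[:,1]]
        if grip is not None: e=np.r_[e,.3*(W(q,np.array([[0,-126.4,141.3]]))[0]-grip)]
        return e
    o=least_squares(r,g); return o.x,np.degrees(o.x[3]),np.round(o.fun,1)
E
python3 - <<'E'
from tilt import *
np.set_printoptions(precision=2,suppress=True)
c=viewer.capture("scene"); s=ctrl.sense(); g=s["eef_pos"]+[0,0,16]
print(s["eef_pos"],s["force"],s["wrist_torque"])
P=[[73.5,122,94],[-73.5,122,94],[73.5,-55,110],[73.5,-55,0],[73.5,55,0]]
X=[[241.5,222.5],[242.5,180],[185.5,207],[175.5,222.5],[210,228.8]]
print(tub(c,P,X,g)); print(tub(c,P,X)); print(tub(c,P[:4],X[:4],g))
E
```

```text
[ 532.54 -226.74  257.58] [  1.26  -2.33 -26.37] [-0.78 -0.05  0.05]
(array([ 529.45, -186.91,   89.9 ,    0.5 ]), np.float64(28.40364950048787), array([ 0.7,  0.7,  1.2, -1. , -0.5, -0.6, -0.1, -0.3,  0.2,  1.2, -0.3,
       -1.2,  0.2]))
(array([ 517.41, -189.93,   67.48,    0.47]), np.float64(26.845135883171817), array([-0.1, -0. ,  0.6, -0.3, -0.2, -1.2, -0. ,  0. ,  0.4,  0.8]))
(array([ 530.07, -187.78,   89.55,    0.5 ]), np.float64(28.750554490821884), array([ 0.5,  0.5,  1.2, -1.2, -0.3,  0.3, -0.1,  0.3, -0.2, -1.2,  0.2]))
```

The picture shows the tub tilted only about 28° and hanging from the pads: the wrist carries 26 N, which is its full weight, and the toe is about 5 mm up and 35 mm too far forward. I'll bring it back over the plinth and set the toe down with a softer grip.

```bash
python3 -m pendant '-0.005 0 -0.003 0;-0.009 0 0 0;-0.009 0 0 0;-0.009 0 0 0;-0.009 0 0 0;0 0 0 0;0 0 0.002 0;0 0 0 0' ; python3 -m pendant '0 0 0.003 0;0 0 0 0'; python3 -m pendant '0 0 0.003 0;0 0 0 0'
```

```text
time_s: 10.45
eef_pos: [534.3, -267.8, 258.2]
ee_rot: [-0.002, 0.692, 0.722, 0.0]
force: [0.7, -1.0, -26.5]
grip_width: 0.8
grip_force: 64.6
time_s: 10.7
eef_pos: [534.3, -267.9, 255.2]
ee_rot: [-0.002, 0.692, 0.722, 0.0]
force: [0.3, 0.3, -27.2]
grip_width: 0.804
grip_force: 64.7
time_s: 10.95
eef_pos: [534.4, -268.9, 254.4]
ee_rot: [0.0, 0.692, 0.722, -0.0]
force: [-3.8, -2.6, -14.3]
grip_width: 0.802
grip_force: 65.6
```

```bash
python3 -m pendant '0 0 0 0;0 0 0 0' 0 35; python3 -m pendant '0.008 0 -0.0012 0;0.008 0 -0.001 0;0 0 0 0'
```

```text
time_s: 11.2
eef_pos: [534.5, -269.1, 254.3]
ee_rot: [0.001, 0.692, 0.722, -0.0]
force: [-4.2, -2.4, -9.1]
grip_width: 0.801
grip_force: 66.0
time_s: 11.58
eef_pos: [534.2, -253.5, 256.9]
ee_rot: [0.002, 0.692, 0.722, -0.0]
force: [-4.3, -4.2, -10.5]
grip_width: 0.805
grip_force: 65.4
```

```bash
python3 -m pendant '0.0082 0 -0.001 0;0.0082 0 -0.0006 0;0.0082 0 -0.0002 0;0 0 0 0'; python3 -m pendant '0.0083 0 0.0001 0;0.0082 0 0.0005 0;0 0 0 0'
```

```text
time_s: 12.08
eef_pos: [533.3, -228.8, 258.5]
ee_rot: [0.002, 0.692, 0.722, -0.0]
force: [-3.3, -5.0, -10.4]
grip_width: 0.801
grip_force: 62.2
time_s: 12.45
eef_pos: [532.6, -212.3, 258.0]
ee_rot: [0.002, 0.692, 0.722, 0.0]
force: [-4.3, -5.2, -8.7]
grip_width: 0.804
grip_force: 58.5
```

```bash
python3 - <<'E'
from look import *
c=snap("scene","s4");im=cv2.imread("pics/s4.png")[130:250,110:310];cv2.imwrite("pics/s4c.png",cv2.resize(im,None,fx=4,fy=4,interpolation=cv2.INTER_CUBIC))
E
```

```text
(no output)
```

View pics/s4c.png

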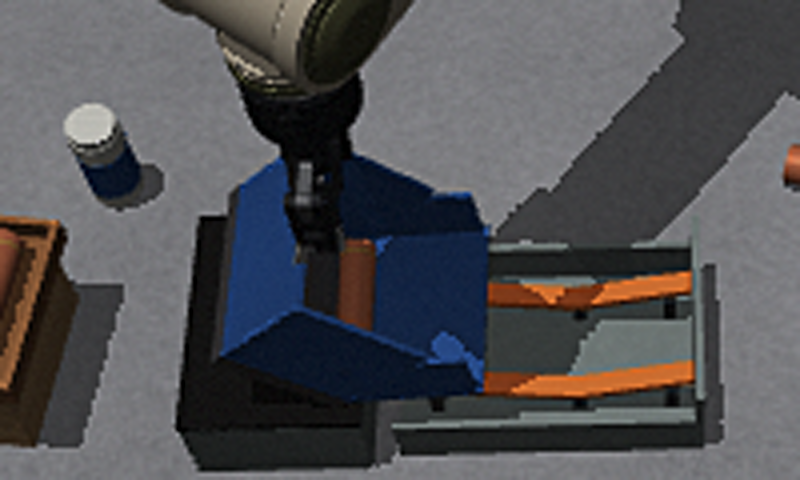

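```bash
python3 - <<'E'
from tilt import *
np.set_printoptions(precision=2,suppress=True)
c=viewer.capture("scene"); s=ctrl.sense(); g=s["eef_pos"]+[0,0,15.3]
P=[[73.5,122,94],[-73.5,122,94],[73.5,-55,110],[73.5,-55,0],[-73.5,-55,0],[73.5,55,0]]
X=[[231,227],[231.8,189.3],[183.8,207],[165,218.8],[168.8,178.8],[198.8,230]]
print(tub(c,P,X,g)); 
E
python3 -m pendant '0.0082 0 0.0008 0;0.0082 0 0.0012 0;0.0081 0 0.0015 0;0 0 0 0'
```

```text
(array([ 532.61, -230.47,   84.05,    0.78]), np.float64(44.66647597451764), array([ 1. ,  1.6,  2.8, -0.4,  0.5, -3.4,  1. , -2.7, -0. ,  1.4, -1.1,
        1.4, -0.1, -2.5,  0. ]))
time_s: 13.05
eef_pos: [531.6, -187.8, 254.8]
ee_rot: [0.002, 0.692, 0.722, 0.0]
force: [-4.0, -4.1, -5.9]
grip_width: 0.805
grip_force: 53.6
```

```bash
python3 -m pendant '0.008 0 0.0018 0;0.008 0 0.0021 0;0.0079 0 0.0024 0;0 0 0 0'; python3 -m pendant '0.0065 0 0.0023 0;0 0 0 0;0 0 0 0;0 0 0 0'
python3 - <<'E'
from look import *
c=snap("scene","s5");im=cv2.imread("pics/s5.png")[130:250,110:310];cv2.imwrite("pics/s5c.png",cv2.resize(im,None,fx=4,fy=4,interpolation=cv2.INTER_CUBIC))
for cam in("scene",):
    for r in models.boxes_of(cam,"stub_a_center")[:4]: print(np.round(r["at"]),round(r["p"],2),proj(c,r["at"]))
E
```

```text
time_s: 13.55
eef_pos: [530.6, -163.8, 248.6]
ee_rot: [0.002, 0.692, 0.722, 0.0]
force: [-2.7, -3.1, -1.9]
grip_width: 0.803
grip_force: 49.9
time_s: 14.05
eef_pos: [530.3, -157.3, 246.2]
ee_rot: [0.001, 0.692, 0.722, 0.001]
force: [-4.4, -0.7, 6.1]
grip_width: 0.809
grip_force: 49.7
[ 765. -354.   26.] 0.79 [150.5 286.1]
[529. -28.  65.] 0.5 [261.6 213.6]
```

View pics/s5c.png

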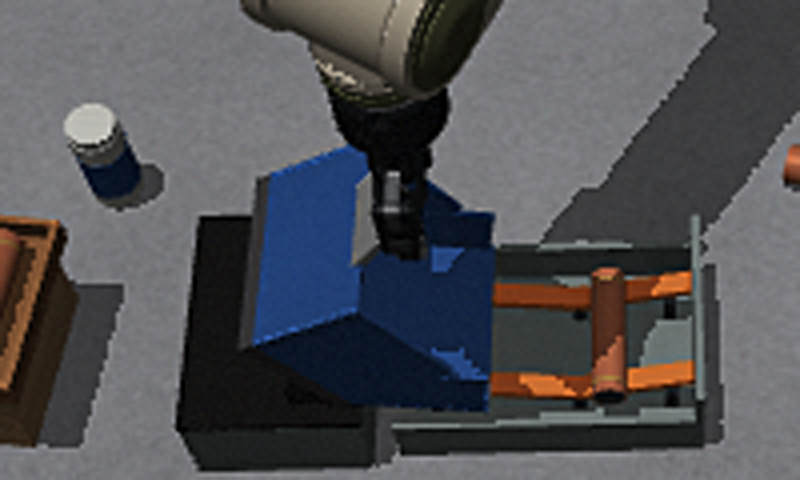

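The stub now lies across the orange rails, at about (262,213). I'll rock the tub back along the same arc.

```bash
python3 -m pendant '-0.0065 0 -0.0023 0;-0.0079 0 -0.0024 0;-0.008 0 -0.0021 0;-0.008 0 -0.0018 0;0 0 0 0'; python3 -m pendant '-0.0081 0 -0.0015 0;-0.0082 0 -0.0012 0;-0.0082 0 -0.0008 0;0 0 0 0'
```

```text
time_s: 14.78
eef_pos: [531.6, -188.0, 254.4]
ee_rot: [0.001, 0.692, 0.722, 0.001]
force: [-3.1, 0.7, 6.5]
grip_width: 0.806
grip_force: 53.6
time_s: 15.28
eef_pos: [532.3, -212.8, 257.6]
ee_rot: [0.001, 0.692, 0.722, 0.0]
force: [-3.2, -0.9, 6.8]
grip_width: 0.807
grip_force: 55.9
```

```bash
python3 -m pendant '-0.0082 0 -0.0005 0;-0.0083 0 -0.0001 0;-0.0082 0 0.0002 0;0 0 0 0'; python3 -m pendant '-0.0082 0 0.0006 0;-0.0082 0 0.001 0;-0.008 0 0.001 0;-0.008 0 0.0012 0;0 0 0 0'
```

```text
time_s: 15.78
eef_pos: [533.2, -237.7, 258.1]
ee_rot: [0.001, 0.692, 0.722, 0.0]
force: [-3.2, -1.6, 8.1]
grip_width: 0.809
grip_force: 57.3
time_s: 16.4
eef_pos: [534.5, -270.5, 254.2]
ee_rot: [0.001, 0.692, 0.722, -0.0]
force: [-2.6, -3.1, 7.4]
grip_width: 0.803
grip_force: 57.3
```

```bash
python3 -m pendant '-0.0079 0 0.0022 0;-0.0078 0 0.0026 0;-0.0077 0 0.0029 0;-0.0076 0 0.0032 0;0 0 0 0'; python3 -m pendant '-0.0075 0 0.0035 0;-0.0073 0 0.0038 0;-0.0071 0 0.0041 0;-0.0069 0 0.0044 0;0 0 0 0'
```

```text
time_s: 17.02
eef_pos: [535.9, -302.8, 244.3]
ee_rot: [0.003, 0.692, 0.721, -0.001]
force: [-3.1, -6.8, 11.4]
grip_width: 0.805
grip_force: 55.3
time_s: 17.65
eef_pos: [537.1, -332.4, 228.5]
ee_rot: [0.003, 0.693, 0.721, -0.001]
force: [-3.1, -10.6, 10.1]
grip_width: 0.805
grip_force: 47.0
```

```bash
python3 -m pendant '-0.0067 0 0.0048 0;-0.0065 0 0.0051 0;0 0 0 0'; python3 -m pendant '-0.0055 0 0.0046 0;0 0 0 0'
```

```text
time_s: 18.02
eef_pos: [537.5, -345.7, 218.0]
ee_rot: [0.003, 0.693, 0.721, -0.002]
force: [-2.4, -12.1, 6.7]
grip_width: 0.806
grip_force: 38.8
time_s: 18.27
eef_pos: [537.7, -350.7, 213.5]
ee_rot: [0.003, 0.692, 0.721, -0.001]
force: [-2.5, -11.9, 6.5]
grip_width: 0.803
grip_force: 37.9
```

```bash
python3 -m pendant '-0.0025 0 0.0025 0;0 0 0 0'; python3 -m pendant '0 0 0 0;0 0 0 0;0 0 0 0;0 0 0 0' 1
```

```text
time_s: 18.52
eef_pos: [537.7, -351.1, 213.2]
ee_rot: [0.002, 0.692, 0.722, -0.001]
force: [-10.1, 2.3, 19.5]
grip_width: 0.804
grip_force: 39.9
time_s: 19.02
eef_pos: [538.1, -349.7, 209.5]
ee_rot: [-0.0, 0.692, 0.722, 0.0]
force: [0.5, -0.7, 0.8]
grip_width: 0.999
grip_force: 0.0
```

```bash
python3 -m pendant '0 0 -0.01 0;0 0 -0.02 0;0 0 -0.03 0;0 0 -0.03 0;0.02 0 -0.02 0;0.05 0 0 0;0.05 0 0 0;0.05 0 0 0;0.04 0 0 0;0 0 0 0'
python3 - <<'E'
from look import *
for cam in("top","scene"):
    c=snap(cam,cam+"6")
    for r in models.boxes_of(cam,"stub_a_center")[:4]: print(cam,np.round(r["at"]),round(r["p"],2),proj(c,r["at"]))
a=cv2.imread("pics/top6.png")[165:245,260:420];b=cv2.imread("pics/scene6.png")[150:245,110:300]
a=cv2.resize(a,None,fx=4,fy=4,interpolation=cv2.INTER_CUBIC);b=cv2.resize(b,(640,320),interpolation=cv2.INTER_CUBIC)
b=cv2.resize(cv2.imread("pics/scene6.png")[170:240,140:300],None,fx=4,fy=4,interpolation=cv2.INTER_CUBIC)
cv2.imwrite("pics/m6.png",np.vstack([a,b]))
E
```

```text
time_s: 20.27
eef_pos: [528.7, -136.6, 320.7]
ee_rot: [0.0, 0.69, 0.724, 0.0]
force: [-0.4, -0.3, 0.3]
grip_width: 1.001
grip_force: 0.0
top [ 757. -350.   28.] 0.65 [390.6 137.9]
top [524. -52.  58.] 0.64 [303.9 204.5]
scene [ 766. -356.   28.] 0.81 [149.9 286.2]
scene [532. -54.  59.] 0.73 [253.4 215.3]
scene [ 375. -452.   86.] 0.69 [135.2 166.4]
scene [354. 155.  24.] 0.36 [317.9 175.4]
```

View pics/m6.png

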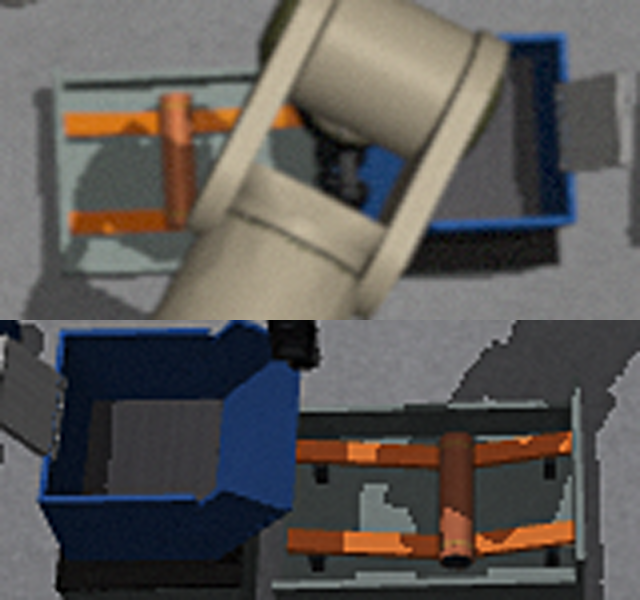

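The tub stands upright and empty. The stub lies in the valley at top px (304.3,205.4) and scene px (254.2,214.5).

```bash
python3 - <<'E'
from look import *
np.set_printoptions(precision=1,suppress=True)
t=viewer.capture("top");s=viewer.capture("scene")
for z in(48,52): print(z,ray(t,304.3,205.4,z),ray(s,254.2,214.5,z))
print("ends top",ray(t,304.3,188.75,50),ray(t,304.3,222,50),"scene",ray(s,254,198.3,50),ray(s,254.5,230.8,50))
print("gap centre",ray(t,304.3,208,40))
E
python3 -m pendant '0.045 -0.005 0 0;0.035 -0.005 0 0;0 0 0 -0.175;0 0 0 -0.175;0 0 0 -0.175;0 0 0 -0.175;0 0 0 -0.175;0 0 0 -0.175;0 0 0 -0.175;0 0 0 -0.175'; python3 -m pendant '0 0 0 -0.17;0 0 0 0'
```

```text
48 [521.9 -53.9  48. ] [523.5 -52.8  48. ]
52 [521.6 -53.6  52. ] [525.6 -52.5  52. ]
ends top [577.4 -53.8  50. ] [466.6 -53.7  50. ] scene [464.7 -56.5  50. ] [582.6 -48.6  50. ]
gap centre [514.  -54.4  40. ]
time_s: 21.82
eef_pos: [515.7, -61.1, 319.6]
ee_rot: [-0.0, 0.062, 0.998, 0.0]
force: [0.5, -0.4, 0.3]
grip_width: 1.001
grip_force: 0.0
time_s: 22.08
eef_pos: [515.7, -61.0, 319.7]
ee_rot: [-0.0, -0.02, 1.0, 0.0]
force: [-0.1, 0.3, -0.1]
grip_width: 0.999
grip_force: 0.0
```

```bash
python3 -m pendant '-0.0065 0.0075 0.03 0;0 0 0.045 0;0 0 0.045 0;0 0 0.045 0;0 0 0.04 0;0 0 0.03 0;0 0 0 0'; python3 -m pendant '0 0 0.02 0;0 0 0.015 0;0 0 0.012 0;0 0 0.007 0;0 0 0 0'
```

```text
time_s: 22.95
eef_pos: [520.8, -52.7, 83.2]
ee_rot: [-0.002, -0.019, 1.0, 0.001]
force: [0.2, -0.4, 0.5]
grip_width: 1.002
grip_force: 0.0
time_s: 23.58
eef_pos: [521.8, -52.7, 30.7]
ee_rot: [-0.0, -0.021, 1.0, 0.0]
force: [-0.0, -0.2, 0.2]
grip_width: 1.0
grip_force: 0.0
```

```bash
python3 -m pendant '0 0 0 0;0 0 0 0;0 0 0 0;0 0 0 0;0 0 0 0;0 0 0 0' 0 50; python3 -m pendant '0 0 -0.01 0;0 0 -0.02 0;0 0 -0.03 0;0 0 -0.03 0;0 0 -0.04 0;0 0 -0.04 0;0 0 0 0'
```

```text
time_s: 24.32
eef_pos: [522.0, -52.9, 31.2]
ee_rot: [0.0, -0.021, 1.0, -0.0]
force: [-1.5, 0.0, 5.5]
grip_width: 0.31
grip_force: 49.2
time_s: 25.2
eef_pos: [522.7, -52.9, 203.6]
ee_rot: [0.003, -0.021, 1.0, -0.001]
force: [-0.2, -0.6, -1.8]
grip_width: 0.311
grip_force: 49.6
```

The grip reads 26.4 mm wide, so this is the 28 mm stub. Before going over the gauge I'll refine its pose by fitting the four jaw tops in both cameras.

```bash
cat > gauge.py <<'E'
from fit import *
from scipy.optimize import minimize
def pts(m):  # jaw tops: inside samples and just-outside samples (outer three sides + slot side)
    I=[];O=[]
    for sx in(-1,1):
        for sy in(-1,1):
            cx,cy=43*sx,26.5*sy
            for a in np.linspace(-5,5,5):
                for b in np.linspace(-9,9,7): I.append((cx+a,cy+b))
            for b in np.linspace(-9,9,7): O+= [(cx-7-m,cy+b),(cx+7+m,cy+b)]
            for a in np.linspace(-5,5,5): O.append((cx+a,cy+sy*(11+m)))
    return np.array(I),np.array(O)
def run(c,g):
    im=cv2.GaussianBlur(c["color"].astype(np.float32).min(2),(0,0),.7); f,cx,cy,P=cal(c); I,O=pts(3.5)
    def samp(q,p):
        s,co=np.sin(q[2]),np.cos(q[2]); w=np.c_[q[0]+co*p[:,0]-s*p[:,1],q[1]+s*p[:,0]+co*p[:,1],np.full(len(p),70.)]
        k=(w-P[:3,3])@P[:3,:3]; u=f*k[:,0]/k[:,2]+cx; v=f*k[:,1]/k[:,2]+cy
        return cv2.remap(im,u.astype(np.float32)[None],v.astype(np.float32)[None],cv2.INTER_LINEAR)[0]
    cost=lambda q:samp((q[0],q[1],q[2]/50),O).mean()-samp((q[0],q[1],q[2]/50),I).mean()
    best=min((minimize(cost,[g[0]+a,g[1]+b,g[2]*50],method="Nelder-Mead",options=dict(initial_simplex=None,xatol=.05)) for a in(-5,0,5) for b in(-5,0,5)),key=lambda o:o.fun)
    return best.x/[1,1,50],best.fun
if __name__=="__main__":
    np.set_printoptions(precision=3,suppress=True)
    for cam in("top","scene"): print(cam,run(viewer.capture(cam),[504.6,205.5,-.292]))
E
python3 gauge.py
```

```text
top (array([505.678, 207.809,  -0.29 ]), np.float64(-81.49836730957031))
scene (array([505.333, 206.387,  -0.279]), np.float64(-83.51788330078125))
```

```bash
python3 -m pendant '0.001 0.02 0 0;0.001 0.043 0 0;0.001 0.043 0 0;0.001 0.043 0 0;0.001 0.043 0 0;0.001 0.043 0 0;0.0003 0.0255 0 0;0 0 0 0.164;0 0 0 0.164;0 0 0 0'; python3 -m pendant '0 0 0.03 0;0 0 0.03 0;0 0 0.03 0;0 0 0.01 0;0 0 0 0;0 0 0 0'
```

```text
time_s: 26.55
eef_pos: [503.6, 208.0, 199.7]
ee_rot: [-0.001, 0.141, 0.99, -0.0]
force: [-0.9, 0.2, -2.8]
grip_width: 0.309
grip_force: 49.7
time_s: 27.3
eef_pos: [505.1, 207.5, 101.9]
ee_rot: [0.001, 0.142, 0.99, 0.0]
force: [-0.9, 0.3, -2.1]
grip_width: 0.309
grip_force: 49.7
```

```bash
python3 -m pendant '0 0 0.015 0;0 0 0.012 0;0 0 0.008 0;0 0 0.005 0;0 0 0.003 0;0 0 0 0'; python3 -m pendant '0 0 0.003 0;0 0 0.003 0;0 0 0 0'
```

```text
time_s: 28.05
eef_pos: [504.5, 207.3, 57.8]
ee_rot: [0.0, 0.142, 0.99, -0.0]
force: [-0.4, -0.8, -2.6]
grip_width: 0.306
grip_force: 49.7
time_s: 28.42
eef_pos: [504.4, 207.3, 51.6]
ee_rot: [-0.0, 0.142, 0.99, -0.0]
force: [0.1, -0.0, -3.1]
grip_width: 0.31
grip_force: 49.7
```

```bash
python3 -m pendant '0 0 0.006 0;0 0 0.006 0;0 0 0.004 0;0 0 0 0;0 0 0 0;0 0 0 0'
```

```text
time_s: 29.18
eef_pos: [504.6, 207.3, 36.0]
ee_rot: [0.0, 0.142, 0.99, 0.0]
force: [0.1, -0.9, -2.5]
grip_width: 0.315
grip_force: 49.7
```

```bash
python3 -m pendant '0 0 0.003 0;0 0 0 0;0 0 0 0'; python3 -m pendant '0 0 -0.008 0;0 0 -0.015 0;0 0 -0.02 0;0 0 -0.025 0;0 0 -0.03 0;0 0 -0.03 0;0 0 0 0'; python3 -m pendant '0.025 0.0358 0 0;0.025 0.0358 0 0;0.025 0.0358 0 0;0.025 0.0358 0 0;0 0 0 0.153;0 0 0 0.153;0 0 0 0.153;0 0 0 0.153;0 0 0 0.153;0 0 0 0.153'; python3 -m pendant '0 0 0 0.153;0 0 0 0.153;0 0 0 0'
```

```text
time_s: 29.55
eef_pos: [504.5, 207.3, 32.8]
ee_rot: [-0.0, 0.142, 0.99, 0.0]
force: [0.3, 0.3, -2.4]
grip_width: 0.309
grip_force: 49.7
time_s: 30.42
eef_pos: [505.6, 207.5, 163.6]
ee_rot: [0.003, 0.142, 0.99, 0.001]
force: [0.6, -0.8, -2.9]
grip_width: 0.315
grip_force: 49.8
time_s: 31.68
eef_pos: [448.5, 372.6, 159.7]
ee_rot: [-0.0, 0.568, 0.823, -0.001]
force: [-0.3, 0.1, -2.9]
grip_width: 0.312
grip_force: 50.1
time_s: 32.05
eef_pos: [448.5, 372.6, 159.8]
ee_rot: [-0.0, 0.685, 0.729, -0.001]
force: [-0.3, -0.3, -3.4]
grip_width: 0.308
grip_force: 50.0
```

Now over the green bin and aligned. I'll lower to TCP height about 9 mm, release with a partial opening, and back out.

```bash
python3 -m pendant '0 0 0.03 0;0 0 0.04 0;0 0 0.035 0;0 0 0.02 0;0 0 0.013 0;0 0 0.009 0;0 0 0.004 0;0 0 0 0'; python3 -m pendant '0 0 0 0;0 0 0 0;0 0 0 0;0 0 0 0' 0.5; python3 -m pendant '0 0 -0.01 0;0 0 -0.03 0;0 0 -0.05 0;0 0 -0.05 0;0 0 -0.05 0;-0.05 0.0 0 0;-0.06 0 0 0;-0.06 0 0 0;-0.06 0 0 0;0 0 0 0'
python3 - <<'E'
from look import *
for cam in("top","scene"):
    c=snap(cam,cam+"9")
    for r in models.boxes_of(cam,"stub_a_center")[:5]: print(cam,np.round(r["at"]),round(r["p"],2),proj(c,r["at"]))
a=cv2.resize(cv2.imread("pics/scene9.png")[130:280,100:500],None,fx=2,fy=2,interpolation=cv2.INTER_CUBIC)
b=cv2.resize(cv2.imread("pics/top9.png")[140:270,120:460],(800,300))
cv2.imwrite("pics/m9.png",np.vstack([a,b]))
E
```

```text
time_s: 33.05
eef_pos: [449.1, 373.0, 10.0]
ee_rot: [0.0, 0.685, 0.728, 0.0]
force: [0.0, 0.4, -3.5]
grip_width: 0.31
grip_force: 50.0
time_s: 33.55
eef_pos: [449.0, 372.9, 9.9]
ee_rot: [0.0, 0.685, 0.728, 0.0]
force: [0.8, -0.6, -0.8]
grip_width: 0.503
grip_force: 0.0
time_s: 34.8
eef_pos: [463.3, 140.2, 200.7]
ee_rot: [0.001, 0.687, 0.727, 0.0]
force: [-0.4, 0.1, 1.0]
grip_width: 0.504
grip_force: 0.0
top [ 760. -348.   24.] 0.82 [389.5 137.3]
top [446. 374.  29.] 0.74 [175.5 228.1]
scene [ 766. -352.   28.] 0.7 [151.  286.4]
scene [457. 371.  31.] 0.5 [383.6 202.1]
scene [ 526. -276.  146.] 0.48 [179.1 198.3]
```

View pics/m9.png

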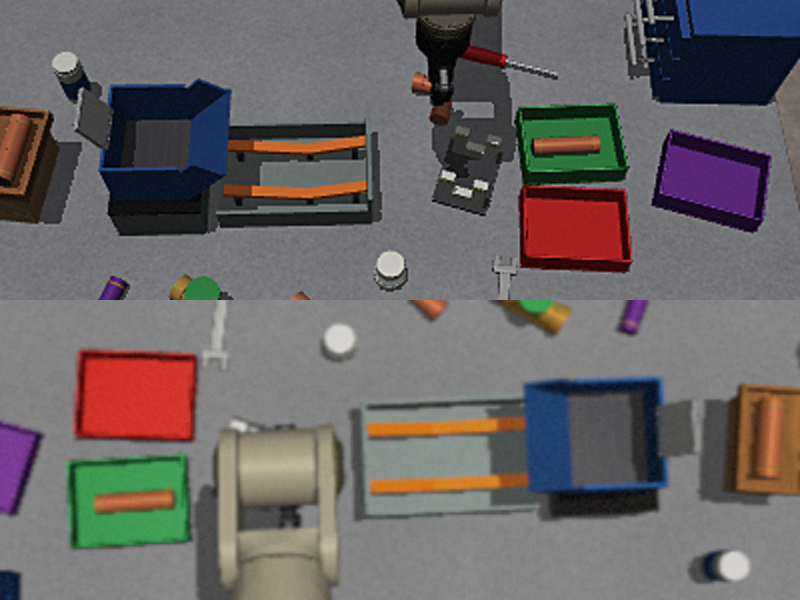

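The 28 mm stub lies flat in the green bin. The tub stands upright, the other stub is on its stand, and the arm is clear of everything, so I'm handing the job in.

```bash
python3 -c "
from rig import ctrl
print(ctrl.finish_job())"
```

```text
the job is handed in; nothing more can be done
None
```

The job is handed in at about 35 s: the stub poured from the tub went down into the slot gauge (28 mm) and now lies in the green bin. The tub was briefly lifted about 5 mm and slid forward during the first rock, but it now stands upright on the plinth near where it stood; the hand-in call reported no verdict.

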